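Swing out the bar hook and hang the cork bucket

ROBOT

A 6-joint arm with a two-finger parallel gripper is mounted at the origin on the work surface. World frame = base frame: x ahead of the robot, y to its left, z up, the work surface at z = 0. Lengths are in m, angles in rad, forces in N, time in s.
With the tool pointing down it reaches from about 0.35 to 0.775 m from the base axis. Payload 7.3 kg.
Tool frame: the origin (TCP) lies at the very end of the fingers, on their centre line; the grasp point (between the pads) lies 19 mm behind it; z points along the fingers, y is the line along which they close (so a half turn about z gives the same grasp; the last joint's range is limited). The gripper opens to 92 mm and grips with 3 to 60 N. Pads are 19 mm wide; open, the fingers measure 130 mm over their backs; the gripper's body (75 mm by 190 mm) begins 47 mm behind the grasp point.
Start: joints at [-1.349, 0.342, 1.524, -0, 1.275, -0.146], TCP at [0.189, -0.49, 0.227] pointing down, gripper open.
Joint ranges: [-2.53, 2.53], [-0.77, 2.02], [0.04, 2.7], [-1, 4.14], [0.28, 2.66], [-3.11, 3.11]. Speed limits (rad/s): [2.57, 2.57, 3.14, 3.14, 3.14, 3.14].

INTERFACE

Orientations are given as [roll, pitch, yaw] about the fixed x, y, z axes, in that order (R = Rz(yaw) Ry(pitch) Rx(roll)).
In Python, from cell import observe, read_camera, get_calibration, hand_in, search_frame gives the robot as it stands.
- The arm moves only by the tool step_arm, never from a script. Its argument "commands" is a list of rows, each an object with "translation": the shift along the tool's x, y, z in mm, a list of three; "roll": the turn about the tool's z in rad. In form: [{"translation": [x, y, z], "roll": roll}, ...]. A call has 1 to 20 rows; each row shifts and turns the commanded pose from where the row before left it, along the tool's axes as they then stand; what a row does not reach is not made up. A row lasts 1/12 s, in which the tool goes at most 41.7 mm and 7.16 degrees, less where a joint would pass 70% of its speed; a pose out of reach is approached as far as the arm can. A call is refused whole if a number of a shift passes 41.7 or a number of a turn 0.125, either way. A call with a gripper value outside its range is refused whole. "fingers" is the opening, from 0 (shut) to 1 (fully open), set as the call begins (left out, the last holds). The fingers move at their own pace and stop on an object; "grip_force" is the grip in N (left out, the last holds). Time passes only in rows, so rows that do not move let the fingers close. It gives the time, the measured TCP pose, the force, the opening and the grip force at its end, in the units of the state.
- observe(): the state, without advancing time (a new reading comes with each control period).
- read_camera(name): name is "scene" or "top" or "wrist"; returns the picture (420x560x3 uint8, red, green, blue); there is no depth.
- get_calibration(name): a dict with "camera_matrix" (3x3 intrinsics, pixels), "dist_coeffs" ([k1, k2, p1, p2, k3] as OpenCV has them; the pictures are not rectified), "world_from_camera" (4x4, takes a point from camera to world coordinates). Camera axes: x right, y up, looking along -z (the intrinsics and any distortion apply to the point x, -y, -z); pixel columns grow to the right and rows downward; lengths in m; the calibration is good to about 2 mm. A picture is of the moment at which its call begins: read the wrist's pose just before it. get_calibration takes no time and is no camera call; for the wrist camera it gives the pose at the moment of the call.
- hand_in(): hands the job in; it is judged then, once.
Trained networks look in the newest picture that a camera, given by its name, has taken for a name from the list of things; names that differ only in an ending like _2 or _b are one class to them, and where a whole thing is asked for, a point or a joint stands for the part that bears it (a point fixed in the world has none). Each returns a list of dicts, best first, with "confidence" (0 to 1); they miss things now and then, are a little off and sometimes report something else, mostly with a low value. They report only what shows in the picture. A call takes as long as a camera call. They do not tell look-alikes from the thing itself.
- search_frame(camera, name): "at" ([x, y, z] in m, in world coordinates, good to about 4 mm: the middle of the surface that is visible of it).
The state is a dict: "time": time; "qpos": joint angles; "qvel": joint speeds; "joint_efforts": joint torques, N m; "tool_pos": TCP position; "tool_rot": TCP orientation; "contact_force": force on the tool from outside, world axes, zero at the start; "torque": the same for the moment, N m; "opening": finger opening in m; "grip_force": force on a finger pad.
Only numpy, scipy, OpenCV 4.12 (cv2) and the standard library are available. Lean on these libraries where they do the work, as an engineer would, in place of code of your own. Each camera call takes 0.05 s, during which the arm holds its last target. There are 200 camera calls.

TASK

Swing the yellow folding hook all the way out from the plank board to its stop. Then hang the cork bucket on it by slipping its blue sleeve down over the hook's upright pin, and while still holding it press it down onto the red spring seat with about 10 N, never with 22 N or more, before letting go. Leave it hanging with the hook fully out, and leave everything else on the bar alone.

Things in the scene. Friction and masses are not known exactly. Their poses are not given: they have to be found in the camera images.
- board: Fixed upright board of wooden planks, 280 mm wide (its x), 22 thick, top at 176 mm above the table, on a foot. Origin at table level, middle of the width, on the board's front face; the front faces its -y; z up. It carries the hinge, the yellow folding hook and everything on it. The space in front of it is free.
- hook (a joint): Angle of the yellow folding hook about its vertical hinge: 0 = folded flat along the board, arm pointing to the board's -x; grows as it swings out to the board's -y; 1.571 (quarter turn, square to the board) = fully out at a hard stop. Stiff hinge, about 0.35 N m of friction: it stays where left, and can be pushed back in. Starts between 0 and 0.3.
- hook_hinge (a point): On the hinge axis at the mid-height of the hook's arm: 50 mm to the board's +x from its origin, 22 mm in front of the front face, 170 mm above the table.
- hook_pin (a point): Tip of the hook's steel pin, on its axis, 225 mm above the table. The pin stands upright at the end of the hook's arm, 95 mm from the hinge axis; 10 mm thick, 50 mm tall from the arm's top; its last 9 mm taper to 4 mm. The arm is 8 mm wide and 10 high.
- pin_foot (a point): On the pin's axis at the top of the arm, 175 mm above the table. Above it the pin carries a red spring seat, a disc of 21 mm diameter; its top lies 12 to 28 mm above this point at rest (a nut sets it differently each time; not measured), gives about 4 N per mm when pressed down and bottoms hard after 4 mm.
- bucket: Loose steel cork bucket, 0.17 to 0.33 kg, diameter 76, 50 mm tall, with a rigid arch of 6 mm wire, its uprights at 40 mm to +x and -x, and a blue sleeve on top (130 to 156 mm up). Origin: centre of the underside, z up. Between rim and sleeve the space between the uprights is open, so the hook's arm can pass in along the bucket's y.
- sleeve_mouth (a point): On the bucket: centre of the lower mouth of the blue sleeve's bore, 130 mm above the bucket's underside. The sleeve is a block 28 x 28 mm, 26 tall, with an upright square bore 13 x 13 mm right through it; its flat sides towards the bucket's +y and -y are free for the fingers.
- tip_bucket: Bystander, leave alone: plain aluminium cup-shaped tip bucket without handle, diameter 84, height 75 mm. Origin: centre of the underside.
- wine_a: Bystander, leave alone: amber wine bottle, diameter 74, height 270 mm. Origin: centre of the underside.
- olive_jar: Bystander, leave alone: green glass jar with red cap, diameter 80, height 110 mm. Origin: centre of the underside.
- tumbler_a: Bystander, leave alone: glass tumbler, diameter 72, height 95 mm. Origin: centre of the underside.
- tumbler_b: Bystander, leave alone: glass tumbler, diameter 72, height 95 mm. Origin: centre of the underside.
- coasters: Bystander, leave alone: stack of cork coasters, diameter 96, height 28 mm. Origin: centre of the underside.
- jigger: Bystander, leave alone: copper jigger, diameter up to 52, height 95 mm. Origin: centre of the underside.
Mind the look-alikes: they are no part of the job. Leave any purple look-alike of the bucket alone.

How it is judged:
On the way, in this order (a step that is already met when the one before it is completed fails the run):
1. The hook is swung fully out (joint above 1.50), the bucket not yet on it (value of joint hook above 1.5 rad and contact force between bucket and board below 0.1 N), for 0.2 s.
2. The held bucket's sleeve is on the pin (mouth 14 mm or more below the pin's tip) and pressed on the seat with 5 N or more for 0.2 s (horizontal distance between sleeve_mouth and hook_pin below 0.005 m and z of sleeve_mouth in the frame of hook_pin below -0.014 m and contact force between bucket and board above 5 N and contact force between the fingers and bucket above 0.5 N), for 0.2 s.
At the end, for the whole second after the job is handed in: Bucket released, at rest (under 0.02 m/s), upright (0.15 rad), hanging with its weight on the hook (over 0.8 N): sleeve mouth within 5 mm of the pin axis, 14 mm or more below the tip, underside over 40 mm above the table; hook out beyond 1.45 rad (horizontal distance between sleeve_mouth and hook_pin below 0.005 m and z of sleeve_mouth in the frame of hook_pin below -0.014 m and value of joint hook above 1.45 rad and contact force between bucket and board above 0.8 N and angle between bucket's own z axis and vertical below 0.15 rad and linear speed of bucket below 0.02 m/s and height (world z) of bucket above 0.04 m and contact force between the fingers and bucket below 0.05 N); the robot touches nothing.
It fails at once if The bucket presses or knocks on the hook or board with more than 22 N (contact force between bucket and board above 22 N).
It fails at once if A bystander is moved by more than 25 mm (distance of any of tip_bucket, wine_a, olive_jar, tumbler_a, tumbler_b, coasters, jigger from where it was at the start of the episode above 0.025 m).
It also fails if it takes over 72 s, if anything falls off the work surface, if the arm or the gripper's body presses on something with over 40 N, if the wrist force passes 120 N, or if a joint passes its speed limit or range.

## Working session

There is one attempt and no reset: what is moved stays moved. The work goes in short steps, Python scripts to look and compute and a tool call to move; the robot and the scene stay as the last step left them, time stands still between calls to the robot, and variables do not carry over. Pictures are saved under pics/ and viewed, at most 10 in all, crops included, and the job is handed in when it is done.

Besides the shell and the picture viewer there is one more tool, called after "Emit:" as name(argument=value, ...) on one line, values as JSON. step_arm: Moves the arm, as the interface text tells. Its arguments: {"type":"object","properties":{"commands":{"type":"array"},"fingers":{"type":"number"},"grip_force":{"type":"number"}},"required":["commands"]}

```bash
mkdir -p pics; cat > h.py <<'E'
import numpy as np, cv2
from cell import *
def proj(n,P):
    c=get_calibration(n);T=np.linalg.inv(np.array(c["world_from_camera"]))
    P=np.atleast_2d(P);q=P@T[:3,:3].T+T[:3,3];q=q*[1,-1,-1]
    return cv2.projectPoints(q,np.zeros(3),np.zeros(3),np.array(c["camera_matrix"]),np.array(c["dist_coeffs"]))[0][:,0]
def ray(n,uv,z):
    "world point at height z on pixel ray"
    c=get_calibration(n);T=np.array(c["world_from_camera"])
    p=cv2.undistortPoints(np.array([[uv]],float),np.array(c["camera_matrix"]),np.array(c["dist_coeffs"]))[0,0]
    d=T[:3,:3]@[p[0],-p[1],-1];o=T[:3,3];return o+d*(z-o[2])/d[2]
def shot(n,f,crop=None,s=1):
    im=read_camera(n)[:,:,::-1]
    if crop: im=im[crop[1]:crop[3],crop[0]:crop[2]]
    cv2.imwrite('pics/'+f,cv2.resize(im,None,fx=s,fy=s,interpolation=cv2.INTER_CUBIC))
E
python3 - <<'E'
from h import *
np.set_printoptions(precision=4,suppress=True)
for n in["scene","top"]:
    im=read_camera(n);cv2.imwrite(f'pics/{n}0.png',im[:,:,::-1])
    print(n,np.array(get_calibration(n)["world_from_camera"])[:3,3])
    for k in["board","hook","hook_pin","pin_foot","bucket","sleeve_mouth","tip_bucket","wine_a","olive_jar","tumbler_a","coasters","jigger"]:
        print(k,[(np.round(d["at"],3).tolist(),round(d["confidence"],2),proj(n,d["at"])[0].round().tolist()) for d in search_frame(n,k)])
E
```

```text
scene [ 1.2916 -0.6848  0.8172]
board [([0.634, 0.246, 0.095], 0.94, [375.0, 187.0])]
hook [([0.581, 0.217, 0.174], 0.62, [356.0, 158.0]), ([0.66, -0.473, 0.143], 0.54, [136.0, 308.0])]
hook_pin [([0.58, 0.221, 0.174], 0.7, [357.0, 157.0])]
pin_foot [([0.581, 0.218, 0.172], 0.68, [356.0, 158.0])]
bucket [([0.445, -0.086, 0.042], 0.94, [236.0, 218.0]), ([0.523, 0.092, 0.041], 0.66, [305.0, 206.0]), ([0.569, -0.021, 0.039], 0.59, [286.0, 231.0])]
sleeve_mouth [([0.57, -0.024, 0.043], 0.88, [285.0, 230.0]), ([0.446, -0.09, 0.038], 0.85, [235.0, 220.0]), ([0.527, 0.094, 0.046], 0.84, [306.0, 205.0]), ([0.724, -0.083, 0.025], 0.16, [309.0, 278.0])]
tip_bucket [([0.485, -0.274, 0.048], 0.74, [184.0, 253.0])]
wine_a [([0.659, -0.475, 0.144], 0.61, [135.0, 308.0])]
olive_jar [([0.727, -0.287, 0.081], 0.7, [240.0, 304.0])]
tumbler_a [([0.757, -0.192, 0.064], 0.85, [284.0, 296.0]), ([0.773, 0.002, 0.062], 0.61, [351.0, 261.0])]
coasters [([0.721, -0.084, 0.026], 0.95, [308.0, 277.0])]
jigger [([0.419, 0.044, 0.07], 0.69, [267.0, 188.0])]
top [ 0.3217 -0.0829  1.4406]
board [([0.582, 0.257, 0.1
[... 238 characters left out ...]
)]
bucket [([0.519, 0.092, 0.035], 0.97, [228.0, 235.0]), ([0.44, -0.083, 0.036], 0.59, [288.0, 263.0]), ([0.565, -0.026, 0.032], 0.58, [269.0, 220.0])]
sleeve_mouth [([0.52, 0.089, 0.04], 0.89, [229.0, 234.0]), ([0.566, -0.019, 0.03], 0.85, [267.0, 220.0]), ([0.438, -0.081, 0.036], 0.66, [287.0, 263.0])]
tip_bucket []
wine_a [([0.614, -0.453, 0.175], 0.81, [427.0, 196.0]), ([0.563, -0.028, 0.034], 0.15, [269.0, 221.0])]
olive_jar [([0.693, -0.266, 0.109], 0.84, [354.0, 172.0])]
tumbler_a [([0.755, -0.19, 0.052], 0.9, [325.0, 157.0]), ([0.781, 0.017, 0.052], 0.72, [256.0, 148.0])]
coasters [([0.705, -0.073, 0.028], 0.56, [286.0, 175.0])]
jigger [([0.406, 0.049, 0.098], 0.82, [240.0, 272.0])]
```

View pics/scene0.png

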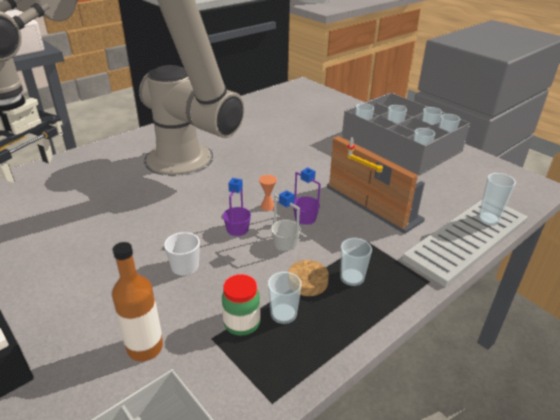

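```bash
python3 - <<'E'
from h import *
a=cv2.imread('pics/top0.png')[150:290,130:330]
cv2.imwrite('pics/topc.png',cv2.resize(a,None,fx=4,fy=4,interpolation=cv2.INTER_CUBIC))
E
```

```text
(no output)
```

View pics/topc.png

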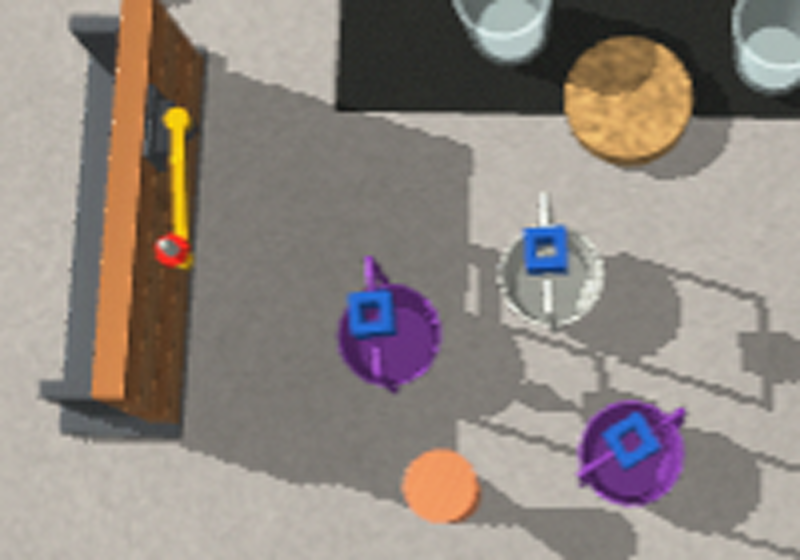

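The three bucket-like objects in the top image are at (228,235) purple, (288,263) purple and (269,220) grey steel. The grey one, at scene (286,231), fits "steel", and the enlarged crop confirms it: silver wire with a blue sleeve at crop (546,250). The hook's hinge is at crop (176,118) and its pin with the red seat at crop (172,248), nearly folded.

```bash
python3 - <<'E'
from h import *
np.set_printoptions(precision=4,suppress=True)
R=lambda c,z:ray("top",[c[0]/4+130-.4,c[1]/4+150-.4],z)
for k,c,z in[("hinge",(176,118),.178),("pin",(170,245),.225),("edgeA",(150,0),.176),("edgeB",(125,400),.176),("sleeve",(546,250),.156),("bktrimctr",(552,277),.05),("archtop1",(544,195),.143),("archtop2",(548,318),.05),("purp sleeve",(372,312),.156),("purpRim",(390,335),.05),("purp2 sl",(631,440),.156)]:
    print(k,R(c,z))
s=observe();print(s["tool_pos"],s["tool_rot"],s["opening"],s["time"])
# sleeve hue centroids
im=cv2.imread('pics/top0.png');hsv=cv2.cvtColor(im,cv2.COLOR_BGR2HSV)
def blobs(m):
    n,l,st,ce=cv2.connectedComponentsWithStats(m);return [(st[i,4],ce[i],cv2.minAreaRect(np.argwhere(l==i)[:,::-1].astype(np.float32))) for i in range(1,n) if st[i,4]>15]
print("blue");[print(b,ray("top",b[1],.156)) for b in blobs(cv2.inRange(hsv,(105,120,80),(125,255,255)))]
print("yellow");[print(b,ray("top",b[1],.175)) for b in blobs(cv2.inRange(hsv,(22,180,150),(30,255,255)))]
E
```

```text
hinge [0.6472 0.2285 0.178 ]
pin [0.5511 0.2154 0.225 ]
edgeA [0.7309 0.2525 0.176 ]
edgeB [0.4562 0.2506 0.176 ]
sleeve [ 0.5652 -0.0227  0.156 ]
bktrimctr [ 0.5654 -0.0226  0.05  ]
archtop1 [ 0.606  -0.0197  0.143 ]
archtop2 [ 0.5352 -0.0205  0.05  ]
purp sleeve [0.5208 0.093  0.156 ]
purpRim [0.5206 0.0937 0.05  ]
purp2 sl [ 0.4384 -0.0822  0.156 ]
[ 0.1888 -0.4899  0.2267] [ 3.1415 -0.      0.3678] 0.09189912238871455 1.3
blue
(np.int32(106), array([265.9528, 212.0094]), ((266.0, 212.5), (11.0, 10.0), 90.0)) [ 0.5654 -0.0223  0.156 ]
(np.int32(126), array([222.3651, 228.127 ]), ((222.5, 228.0), (12.0, 11.0), 90.0)) [0.5194 0.0936 0.156 ]
(np.int32(116), array([287.319, 259.5  ]), ((287.3529357910156, 259.5882568359375), (11.661903381347656, 11.3189058303833), 59.036251068115234)) [ 0.4386 -0.0821  0.156 ]
yellow
(np.int32(104), array([174.1923, 190.8558]), ((173.5, 192.5), (31.0, 5.0), 90.0)) [0.6154 0.2255 0.175 ]
```

Emit:
step_arm(commands=[{"translation": [0, 0, -38], "roll": 0.116}, {"translation": [0, 0, -37], "roll": 0.116}], fingers=0.28)

```text
time: 1.47
tool_pos: [0.1885, -0.4887, 0.3009]
tool_rot: [-3.136, 0.0, 0.131]
contact_force: [0.3, -1.3, 0.1]
opening: 0.0828
grip_force: 0.0
```

Emit:
step_arm(commands=[{"translation": [22.7, -32.5, 0], "roll": 0}, {"translation": [22.7, -32.5, 0], "roll": 0}, {"translation": [22.7, -32.5, 0], "roll": 0}, {"translation": [22.7, -32.5, 0], "roll": 0}, {"translation": [22.7, -32.5, 0], "roll": 0}, {"translation": [22.7, -32.5, 0], "roll": 0}, {"translation": [22.7, -32.5, 0], "roll": 0}, {"translation": [22.7, -32.5, 0], "roll": 0}, {"translation": [22.7, -32.5, 0], "roll": 0}, {"translation": [22.7, -32.5, 0], "roll": 0}, {"translation": [22.7, -32.5, 0], "roll": 0}, {"translation": [22.7, -32.5, 0], "roll": 0}, {"translation": [22.7, -32.5, 0], "roll": 0}, {"translation": [22.7, -32.5, 0], "roll": 0}, {"translation": [22.7, -32.5, 0], "roll": 0}, {"translation": [22.7, -32.5, 0], "roll": 0}, {"translation": [22.7, -32.5, 0], "roll": 0}, {"translation": [22.7, -32.5, 0], "roll": 0}, {"translation": [22.7, -32.5, 0], "roll": 0}, {"translation": [22.7, -32.5, 0], "roll": 0}])

```text
time: 3.13
tool_pos: [0.5511, 0.2176, 0.3017]
tool_rot: [3.141, -0.0, 0.136]
contact_force: [0.5, 0.1, 0.3]
opening: 0.026
grip_force: 0.0
```

```bash
python3 - <<'E'
from h import *
s=observe();print(s["tool_pos"],s["tool_rot"],s["opening"],s["time"],s["contact_force"])
im=read_camera("wrist");cv2.imwrite('pics/w1.png',im[:,:,::-1])
print(get_calibration("wrist")["world_from_camera"])
print(proj("wrist",[[.551,.2154,.225],[.647,.2285,.178],s["tool_pos"]]))
for k in["hook_pin","pin_foot","hook"]: print(k,search_frame("wrist",k))
E
```

```text
[0.55108918 0.21764392 0.30167191] [ 3.14142809e+00 -2.35304047e-04  1.36122983e-01] 0.025987844161575676 3.1333 [0.5200067  0.09877899 0.28636275]
[[ 0.13999543  0.94960908  0.28043514  0.62971165]
 [-0.99014813  0.13506954  0.03691742  0.23219078]
 [-0.00282113 -0.2828406   0.95916278  0.45721401]
 [ 0.          0.          0.          1.        ]]
[[288.32130129 226.72403604]
 [288.48103703 102.04323377]
 [287.34070341 270.83484203]]
hook_pin [{'at': [0.5909, 0.2221, 0.1696], 'confidence': 0.75}, {'at': [0.7107, -0.0688, 0.0315], 'confidence': 0.71}, {'at': [0.6185, 0.2682, 0.1358], 'confidence': 0.61}]
pin_foot [{'at': [0.5911, 0.2219, 0.1757], 'confidence': 0.82}]
hook [{'at': [0.5928, 0.2244, 0.1724], 'confidence': 0.89}]
```

View pics/w1.png

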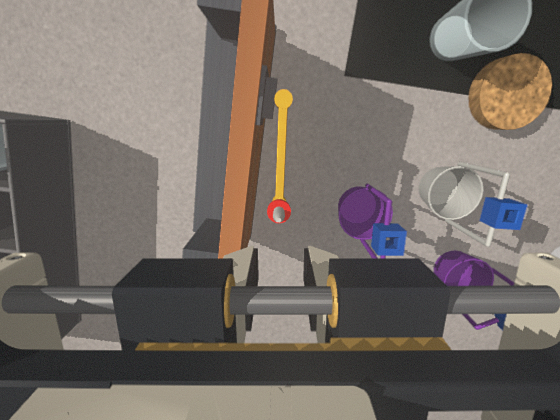

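The pin tip shows at about (279,214) in the red seat, and the hinge cap at (284,99). The fingers sit just short of the pin.

```bash
python3 - <<'E'
from h import *
im=cv2.imread('pics/w1.png');hsv=cv2.cvtColor(im,cv2.COLOR_BGR2HSV)
red=(cv2.inRange(hsv,(0,170,120),(6,255,255))|cv2.inRange(hsv,(174,170,120),(180,255,255)))
red[240:]=0
ys,xs=np.nonzero(red);print(xs.min(),xs.max(),ys.min(),ys.max())
print(im[204:222,268:292].sum(2)//3)
for uv,z in[((279,214),.225),((279,211),.19),((284,99),.178)]:print(ray("wrist",uv,z))
print(ray("wrist",(xs.min()/2+xs.max()/2,ys.min()/2+ys.max()/2),.19))
E
```

```text
267 290 200 222
[[110 113 117 117 117 117 115 112 111 113 114 112 115 112 116 118 114 117
  118 117 104 111 109 110]
 [111 116 116 112 107 116 115 113 112 115 117 115 116 109 118 114 117 117
  115 115 114  95 110 111]
 [120 111 115 113 114 116 114 113 125 131 130 129 119 120 116 113 115 114
  116 113 118 105 112 113]
 [118 116 118 116 116 113 116 138 163 154 143 136 126 119 111 118 116 112
  115 114 118 114 100 114]
 [115 115 116 111 113 116 148 171 170 155 140 131 122 112 112 119 116 114
  116 117 119 116 116 110]
 [118 115 117 116 115 125 179 171 162 149 137 130 122 115 111 116 119 117
  116 115 117 114 116 118]
 [117 113 115 116 107 125 176 167 163 149 140 130 125 111 109 109  99  89
   95 116 115 118 121 114]
 [112 112 114 114 118 157 180 170 160 148 139 131 121 115 110 110  95  88
   89  93  92  93 120 117]
 [112 119 116 111 119 159 178 168 162 153 141 132 126 118 109 104  99  91
   85  86  85  87  99 114]
 [118 113 115 112 121 164 174 173 165 156 153 137 126 112 110 106 103  87
   86  86  86  84  97 111]
 [117 116 116 112 122 174 180 175 171 163 157 139 130 115 110 110 102  91

[... 174 characters left out ...]
148 120 114 109 105 105  89
   88  86  91  94 116 111]
 [117 116 113 112 124 170 177 186 191 182 166 145 116 110 110 108  95  87
   88  86  91 107 114 114]
 [114 116 118 117 113 140 172 190 193 194 193 193 161 112 110 103  89  90
   87  87  98 112 114 123]
 [108 116 117 114 118 132 159 184 196 197 197 203 200 120 101  98  91  88
   87  95 111 115 113 107]
 [111 117 121 119 116 117 127 161 193 198 201 205 204 132 104  93  89  88
  102 113 110 111 107 108]
 [117 117 119 121 121 117 117 130 190 205 203 203 178 113 106 116 124 111
  114 111 112 110 108 112]]
[0.557669   0.21688258 0.225     ]
[0.54999354 0.21594    0.19      ]
[0.64630628 0.22495747 0.178     ]
[0.54993091 0.21639    0.19      ]
```

Emit:
step_arm(commands=[{"translation": [2.2, 1, 0], "roll": 0}, {"translation": [0, 0, 25], "roll": 0}, {"translation": [0, 0, 25], "roll": 0}, {"translation": [0, 0, 20], "roll": 0}, {"translation": [0, 0, 15], "roll": 0}, {"translation": [0, 0, 12], "roll": 0}, {"translation": [0, 0, 10], "roll": 0}, {"translation": [0, 0, 0], "roll": 0}], fingers=0.4)

```text
time: 4.0
tool_pos: [0.552, 0.2134, 0.1932]
tool_rot: [3.141, 0.003, 0.134]
contact_force: [-0.6, -0.2, 0.1]
opening: 0.0367
grip_force: 0.0
```

Emit:
step_arm(commands=[{"translation": [0, 0, 0], "roll": 0}, {"translation": [0, 0, 0], "roll": 0}, {"translation": [0, 0, 0], "roll": 0}, {"translation": [0, 0, 0], "roll": 0}], fingers=0.2, grip_force=4)

```text
time: 4.33
tool_pos: [0.5527, 0.2156, 0.1954]
tool_rot: [-3.14, -0.001, 0.136]
contact_force: [-3.0, 3.8, 0.0]
opening: 0.0206
grip_force: 4.0
```

Emit:
step_arm(commands=[{"translation": [0.25, 6.9, 0], "roll": -0.0725}, {"translation": [0.25, 6.9, 0], "roll": -0.0725}, {"translation": [0.25, 6.9, 0], "roll": -0.0725}, {"translation": [0.25, 6.9, 0], "roll": -0.0725}, {"translation": [0.25, 6.9, 0], "roll": -0.0725}, {"translation": [0.25, 6.9, 0], "roll": -0.0725}, {"translation": [0.25, 6.9, 0], "roll": -0.0725}, {"translation": [0.25, 6.9, 0], "roll": -0.0725}, {"translation": [0.25, 6.9, 0], "roll": -0.0725}, {"translation": [0.25, 6.9, 0], "roll": -0.0725}, {"translation": [0.25, 6.9, 0], "roll": -0.0725}, {"translation": [0.25, 6.9, 0], "roll": -0.0725}, {"translation": [0.25, 6.9, 0], "roll": -0.0725}, {"translation": [0.25, 6.9, 0], "roll": -0.0725}, {"translation": [0.25, 6.9, 0], "roll": -0.0725}, {"translation": [0.25, 6.9, 0], "roll": -0.0725}, {"translation": [0.25, 6.9, 0], "roll": -0.0725}, {"translation": [0.25, 6.9, 0], "roll": -0.0725}], grip_force=6)

```text
time: 5.83
tool_pos: [0.6347, 0.1341, 0.1953]
tool_rot: [-3.141, -0.001, 1.445]
contact_force: [-3.1, 4.4, 1.6]
opening: 0.0199
grip_force: 6.0
```

```bash
python3 - <<'E'
from h import *
s=observe();print(s)
E
```

```text
{'time': 5.8333, 'qpos': array([8.96643636e-02, 5.95947654e-01, 1.19561785e+00, 1.14151766e-03,
       1.35066088e+00, 2.15184811e-01]), 'qvel': array([-0.0298046 ,  0.14823431, -0.26533346,  0.0010639 ,  0.11783384,
       -0.89384871]), 'joint_efforts': array([ -3.18571106, -56.71578526, -25.58036864,  -1.36709344,
        -1.17012296,   1.19704194]), 'tool_pos': array([0.63466892, 0.13412409, 0.19526267]), 'tool_rot': array([-3.14073557e+00, -9.52775195e-04,  1.44502585e+00]), 'contact_force': array([-3.09264159,  4.3653373 ,  1.5824236 ]), 'torque': array([0.78138517, 0.51981495, 0.07631087]), 'grip_force': 5.999908000230789, 'opening': 0.019923187133204744}
```

Emit:
step_arm(commands=[{"translation": [0.1, 4, 0], "roll": -0.042}, {"translation": [0.1, 4, 0], "roll": -0.042}, {"translation": [0, 4, 0], "roll": -0.042}, {"translation": [0, 2, 0], "roll": 0}, {"translation": [0, 0, 0], "roll": 0}])

```text
time: 6.25
tool_pos: [0.6467, 0.1333, 0.1946]
tool_rot: [-3.136, -0.0, 1.568]
contact_force: [-9.1, 3.5, 3.7]
opening: 0.0205
grip_force: 6.0
```

Emit:
step_arm(commands=[{"translation": [0, 2, 0], "roll": 0}, {"translation": [0, 2, 0], "roll": 0}, {"translation": [0, 0, 0], "roll": 0}, {"translation": [0, 0, 0], "roll": 0}])

```text
time: 6.58
tool_pos: [0.6499, 0.1333, 0.1946]
tool_rot: [-3.134, -0.0, 1.568]
contact_force: [-12.4, 3.7, 2.3]
opening: 0.0266
grip_force: 6.0
```

Emit:
step_arm(commands=[{"translation": [0, -3, 0], "roll": 0}, {"translation": [0, 0, 0], "roll": 0}, {"translation": [0, 0, 0], "roll": 0}], fingers=0.42)

```text
time: 6.83
tool_pos: [0.6505, 0.1321, 0.1953]
tool_rot: [3.14, 0.001, 1.567]
contact_force: [-0.5, 0.2, -0.2]
opening: 0.0377
grip_force: 0.0
```

Emit:
step_arm(commands=[{"translation": [0, 0, -20], "roll": 0}, {"translation": [0, 0, -40], "roll": 0}, {"translation": [0, 0, -40], "roll": 0}, {"translation": [-20, 0, -20], "roll": 0}, {"translation": [-20, 0, 0], "roll": 0}, {"translation": [0, 0, 0], "roll": 0}, {"translation": [0, 0, 0], "roll": 0}])

```text
time: 7.42
tool_pos: [0.6501, 0.0914, 0.315]
tool_rot: [3.141, 0.0, 1.565]
contact_force: [-0.0, 0.1, 0.1]
opening: 0.0386
grip_force: 0.0
```

```bash
python3 - <<'E'
from h import *
s=observe();print(s["tool_pos"],s["tool_rot"],s["opening"],s["time"],s["contact_force"])
im=read_camera("wrist")[:,:,::-1];T=read_camera("top")[:,:,::-1];cv2.imwrite('pics/w2.png',im);cv2.imwrite('pics/t2.png',T)
c=np.array(get_calibration("wrist")["world_from_camera"]);print(c[:3,3]);np.save('w2.npy',c)
print(proj("wrist",[[.647,.132,.225],[.647,.132,.175],[.647,.2275,.178]]),proj("top",[[.647,.132,.225],[.647,.2275,.178]]))
a=cv2.resize(im[0:260,130:430],None,fx=1.6,fy=1.6,interpolation=cv2.INTER_CUBIC)
b=cv2.resize(T[160:240,140:240],None,fx=4,fy=4,interpolation=cv2.INTER_CUBIC)
o=np.zeros((420,800,3),np.uint8);o[:416,:480]=a;o[:320,480:800]=b[:,:320];cv2.imwrite('pics/c2.png',o)
E
```

```text
[0.6501257  0.09136408 0.31495147] [3.14060929e+00 2.52087411e-04 1.56473021e+00] 0.03858621470766128 7.4167 [-0.02982623  0.07557635  0.09119105]
[0.65088383 0.16825637 0.47123201]
[[275.79415921 168.59272874]
 [276.5591583  160.92339902]
 [275.77767329  50.36077266]] [[206.33347976 175.17150308]
 [173.97217907 179.18849148]]
```

View pics/c2.png

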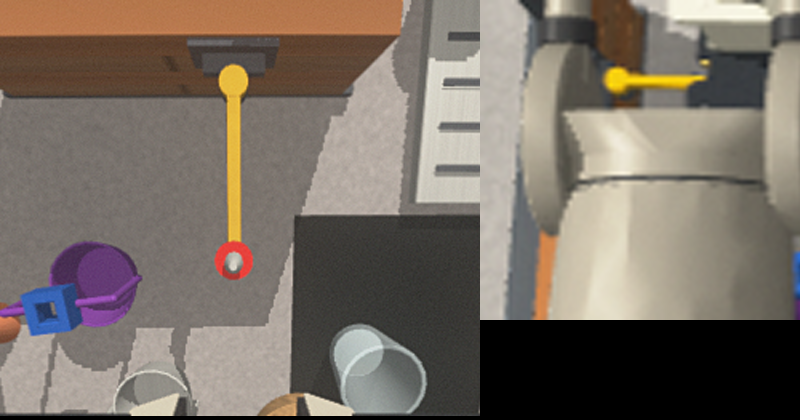

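Emit:
step_arm(commands=[{"translation": [0, 0, 0], "roll": 0.12}, {"translation": [0, 0, 0], "roll": 0.12}, {"translation": [0, 0, 0], "roll": 0.12}, {"translation": [0, 0, 0], "roll": 0.12}, {"translation": [0, 0, 0], "roll": 0.12}, {"translation": [0, 0, 0], "roll": 0.12}, {"translation": [0, 0, 0], "roll": 0.12}, {"translation": [0, 0, 0], "roll": 0.12}, {"translation": [0, 0, 0], "roll": 0.12}, {"translation": [0, 0, 0], "roll": 0.12}, {"translation": [0, 0, 0], "roll": 0.12}, {"translation": [0, 0, 0], "roll": 0.12}, {"translation": [0, 0, 0], "roll": 0.125}], fingers=0.75)

```text
time: 8.6
tool_pos: [0.6496, 0.0935, 0.3138]
tool_rot: [-3.142, 0.001, -0.003]
contact_force: [-0.7, 0.4, -0.5]
opening: 0.0687
grip_force: 0.0
```

Emit:
step_arm(commands=[{"translation": [-26, 22.8, 0], "roll": 0}, {"translation": [-26, 22.8, 0], "roll": 0}, {"translation": [-26, 22.8, 0], "roll": 0}, {"translation": [-26, 22.8, 0], "roll": 0}, {"translation": [-26, 22.8, 0], "roll": 0}, {"translation": [0, 0, 0], "roll": 0}, {"translation": [0, 0, 0], "roll": 0}])

```text
time: 9.18
tool_pos: [0.5193, -0.0219, 0.3149]
tool_rot: [-3.141, -0.0, 0.001]
contact_force: [-0.2, 0.1, 0.8]
opening: 0.0692
grip_force: 0.0
```

```bash
cat >> h.py <<'E'
def bluerect(im,z,box=None):
    m=cv2.inRange(cv2.cvtColor(im,cv2.COLOR_BGR2HSV),(105,120,60),(125,255,255))
    n,l,st,ce=cv2.connectedComponentsWithStats(m)
    return [(st[i,:4].tolist(),ce[i].round(1)) for i in range(1,n) if st[i,4]>60]
E
python3 - <<'E'
from h import *
np.set_printoptions(precision=4,suppress=True)
s=observe();print(s["tool_pos"],s["tool_rot"],s["opening"],s["time"],s["contact_force"])
im=np.ascontiguousarray(read_camera("wrist")[:,:,::-1]);cv2.imwrite('pics/w3.png',im)
print(np.array(get_calibration("wrist")["world_from_camera"])[:3,3])
print(bluerect(im,.156));print(proj("wrist",[[.5654,-.0225,.156],[.5654,-.0225,.13]]))
# seat in w2
c0=np.load('w2.npy');w2=cv2.imread('pics/w2.png');h=cv2.cvtColor(w2,cv2.COLOR_BGR2HSV)
r=cv2.inRange(h,(0,170,120),(6,255,255))|cv2.inRange(h,(174,170,120),(180,255,255));ys,xs=np.nonzero(r[:240]);
import cell,h as H
H.get_calibration=lambda n:{**get_calibration(n),"world_from_camera":c0}
b=(xs.min(),xs.max(),ys.min(),ys.max());print(b)
for z in(.19,.20):print(z,H.ray("wrist",((b[0]+b[1])/2,(b[2]+b[3])/2),z))
print(H.ray("wrist",(275.6,166.6),.225))
E
```

```text
[ 0.5193 -0.0219  0.3149] [-3.1414 -0.0002  0.0005] 0.06922082149383907 9.1833 [-0.2102  0.1228  0.8121]
[ 0.5975 -0.0225  0.472 ]
[([267, 137, 29, 30], array([281.2, 151.3])), ([156, 178, 38, 32], array([174.6, 193.6])), ([316, 243, 27, 39], array([330.3, 261.3]))]
[[280.3055 155.0806]
 [280.3132 152.6476]]
(np.int64(264), np.int64(287), np.int64(151), np.int64(173))
0.19 [0.6462 0.1329 0.19  ]
0.2 [0.6464 0.1341 0.2   ]
[0.6469 0.1336 0.225 ]
```

View pics/w3.png

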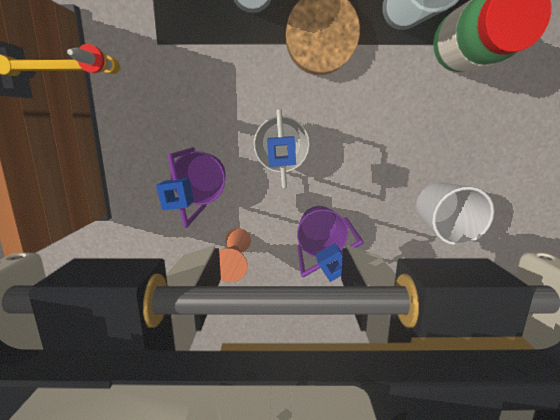

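The steel bucket's sleeve is at (281,151), turned about 3° left. The purple ones are at (174,194) and (330,261), so the view agrees with the top camera.

Emit:
step_arm(commands=[{"translation": [24, 0.5, 0], "roll": -0.05}, {"translation": [24, -0.7, 0], "roll": 0}, {"translation": [0, 0, 30], "roll": 0}, {"translation": [0, 0, 35], "roll": 0}, {"translation": [0, 0, 35], "roll": 0}, {"translation": [0, 0, 30], "roll": 0}, {"translation": [0, 0, 25], "roll": 0}, {"translation": [0, 0, 20], "roll": 0}, {"translation": [0, 0, 12], "roll": 0}, {"translation": [0, 0, 0], "roll": 0}, {"translation": [0, 0, 0], "roll": 0}])

```text
time: 10.15
tool_pos: [0.5684, -0.0192, 0.1268]
tool_rot: [-3.141, 0.002, 0.053]
contact_force: [0.4, 0.3, -0.6]
opening: 0.0689
grip_force: 0.0
```

Emit:
step_arm(commands=[{"translation": [0, 0, 0], "roll": 0}, {"translation": [0, 0, 0], "roll": 0}, {"translation": [0, 0, 0], "roll": 0}, {"translation": [0, 0, 0], "roll": 0}, {"translation": [0, 0, 0], "roll": 0}, {"translation": [0, 0, 0], "roll": 0}, {"translation": [0, 0, 0], "roll": 0}], fingers=0, grip_force=30)

```text
time: 10.73
tool_pos: [0.568, -0.0205, 0.128]
tool_rot: [3.141, -0.0, 0.052]
contact_force: [0.4, 2.0, -1.7]
opening: 0.0277
grip_force: 29.8
```

Emit:
step_arm(commands=[{"translation": [0, 0, -5], "roll": 0}, {"translation": [0, 0, -15], "roll": 0}, {"translation": [0, 0, -30], "roll": 0}, {"translation": [0, 0, -35], "roll": 0}, {"translation": [0, 0, -35], "roll": 0}, {"translation": [0, 0, -30], "roll": 0}, {"translation": [0, 0, 0], "roll": 0}, {"translation": [0, 0, 0], "roll": 0}, {"translation": [0, 0, 0], "roll": 0}])

```text
time: 11.48
tool_pos: [0.5672, -0.0202, 0.2766]
tool_rot: [-3.141, 0.002, 0.052]
contact_force: [-0.0, 0.6, -2.7]
opening: 0.0274
grip_force: 29.8
```

```bash
python3 - <<'E'
from h import *
np.set_printoptions(precision=4,suppress=True)
s=observe();print(s["tool_pos"],s["tool_rot"],s["opening"],s["time"],s["contact_force"],s["torque"])
im=np.ascontiguousarray(read_camera("wrist")[:,:,::-1]);cv2.imwrite('pics/w4.png',im)
np.save('w4.npy',np.array(get_calibration("wrist")["world_from_camera"]))
p=np.array(s["tool_pos"]);z=p[2]+.028
print(bluerect(im,0))
yaw=s["tool_rot"][2];X=np.array([np.cos(yaw),np.sin(yaw),0]);Y=np.array([-X[1],X[0],0])
for zz in(.028,.002):print(zz,proj("wrist",[p+[0,0,zz]+a*.0065*X+b*.0065*Y for a,b in((0,0),(1,1),(1,-1),(-1,-1),(-1,1))]).round(1).tolist())
cv2.imwrite('pics/c4.png',cv2.resize(im[210:370,190:390],None,fx=4,fy=3.75*4/4,interpolation=cv2.INTER_CUBIC))
E
```

```text
[ 0.5672 -0.0202  0.2766] [-3.1412  0.0021  0.0518] 0.02740287229429494 11.4833 [-0.0134  0.5687 -2.6789] [0.0267 0.0202 0.0223]
[([146, 224, 40, 35], array([166. , 241.8])), ([250, 245, 60, 41], array([279.8, 266.2])), ([253, 315, 56, 3], array([279.3, 315.7]))]
0.028 [[277.5, 292.2], [263.6, 280.0], [291.4, 280.0], [291.1, 304.2], [264.0, 304.2]]
0.002 [[278.0, 267.2], [266.1, 256.4], [289.8, 256.4], [289.6, 277.7], [266.4, 277.7]]
```

View pics/c4.png

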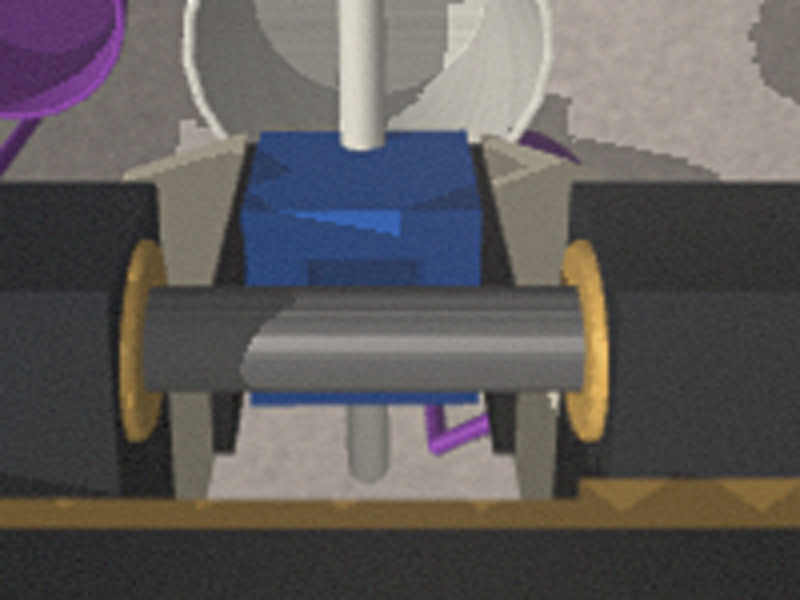

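Emit:
step_arm(commands=[{"translation": [15, -12, 0], "roll": 0}, {"translation": [15, -16, 0], "roll": 0}, {"translation": [15, -16, 0], "roll": 0}, {"translation": [13.5, -16, 0], "roll": 0}, {"translation": [0, -15, 0], "roll": 0.026}, {"translation": [0, 0, 15], "roll": 0.026}, {"translation": [0, 0, 15], "roll": 0}, {"translation": [0, 0, 8], "roll": 0}, {"translation": [0, 0, 0], "roll": 0}, {"translation": [0, 0, 0], "roll": 0}, {"translation": [0, 0, 0], "roll": 0}])

```text
time: 12.45
tool_pos: [0.6227, 0.0574, 0.2401]
tool_rot: [3.142, -0.001, -0.0]
contact_force: [0.6, 0.6, -1.9]
opening: 0.0277
grip_force: 29.8
```

```bash
python3 - <<'E'
from h import *
np.set_printoptions(precision=4,suppress=True)
s=observe();print(s["tool_pos"],s["tool_rot"],s["opening"],s["time"],s["contact_force"],s["torque"])
im=np.ascontiguousarray(read_camera("wrist")[:,:,::-1]);cv2.imwrite('pics/w5.png',im)
np.save('w5.npy',np.array(get_calibration("wrist")["world_from_camera"]))
q=proj("wrist",[[.6467,.1335,.225],[.6467,.1335,.20]]);print(q)
x,y=q[0].astype(int);x0=max(x-50,0);y0=max(y-60,0);print(x0,y0)
a=cv2.resize(im[y0:y0+100,x0:x0+100],(400,400),interpolation=cv2.INTER_CUBIC)
b=cv2.resize(im[240:340,230:330],(400,400),interpolation=cv2.INTER_CUBIC)
cv2.imwrite('pics/c5.png',np.hstack([a,b]))
E
```

```text
[0.6227 0.0574 0.2401] [ 3.1415 -0.0005 -0.0005] 0.02774479988721954 12.45 [ 0.5965  0.624  -1.8581] [ 0.0744 -0.0332 -0.0026]
[[149.2017 216.7991]
 [164.4847 205.7593]]
99 156
```

View pics/c5.png

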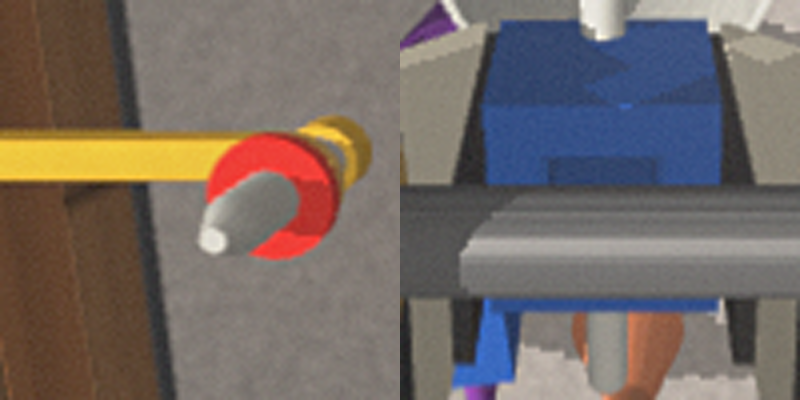

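Emit:
step_arm(commands=[{"translation": [12, 0, 4], "roll": 0}, {"translation": [12, 0, 4], "roll": 0}, {"translation": [0, -15, 0], "roll": 0}, {"translation": [0, -20, 0], "roll": 0}, {"translation": [0, -20, 0], "roll": 0}, {"translation": [0, -15, 0], "roll": 0}, {"translation": [0, -6, 0], "roll": 0}, {"translation": [0, 0, 0], "roll": 0}, {"translation": [0, 0, 0], "roll": 0}, {"translation": [0, 0, 0], "roll": 0}, {"translation": [0, 0, 0], "roll": 0}])

```text
time: 13.42
tool_pos: [0.6466, 0.1326, 0.2318]
tool_rot: [3.141, -0.0, -0.001]
contact_force: [0.3, -1.0, -0.8]
opening: 0.0277
grip_force: 29.8
```

```bash
python3 - <<'E'
from h import *
np.set_printoptions(precision=4,suppress=True)
s=observe();print(s["tool_pos"],s["tool_rot"],s["opening"],s["time"],s["contact_force"],s["torque"])
a=read_camera("scene")[:,:,::-1]
q=proj("scene",[.6467,.1335,.2])[0].astype(int)
cv2.imwrite('pics/c6.png',cv2.resize(a[q[1]-50:q[1]+60,q[0]-60:q[0]+60],None,fx=5,fy=5,interpolation=cv2.INTER_CUBIC))
print(q)
E
```

```text
[0.6466 0.1326 0.2318] [ 3.1412 -0.0001 -0.0013] 0.02773252332817688 13.4167 [ 0.3271 -1.0249 -0.8419] [ 0.0392  0.048  -0.0246]
[354 169]
```

View pics/c6.png

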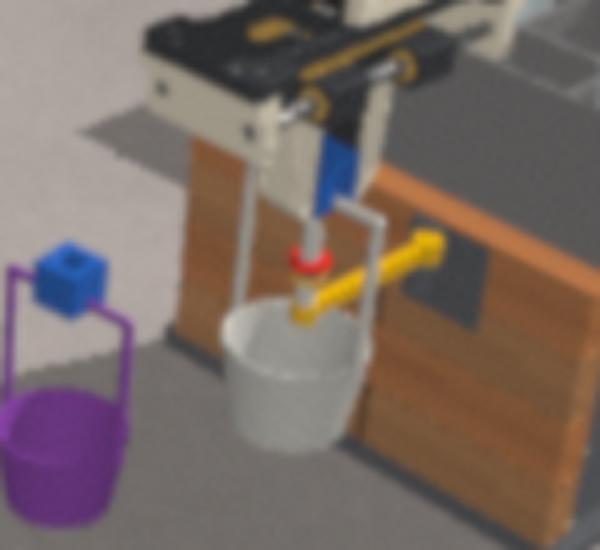

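The pin (crop 313,240) stands right under the blue sleeve and the arm passes through the arch. I'll lower it slowly and watch the force.

Emit:
step_arm(commands=[{"translation": [0, 0, 3], "roll": 0}, {"translation": [0, 0, 3], "roll": 0}, {"translation": [0, 0, 3], "roll": 0}, {"translation": [0, 0, 3], "roll": 0}, {"translation": [0, 0, 0], "roll": 0}, {"translation": [0, 0, 0], "roll": 0}])

```text
time: 13.97
tool_pos: [0.6463, 0.1336, 0.2193]
tool_rot: [3.141, 0.001, -0.0]
contact_force: [-0.1, 0.6, -2.8]
opening: 0.0282
grip_force: 29.8
```

Emit:
step_arm(commands=[{"translation": [0, 0, 3], "roll": 0}, {"translation": [0, 0, 3], "roll": 0}, {"translation": [0, 0, 3], "roll": 0}, {"translation": [0, 0, 0], "roll": 0}, {"translation": [0, 0, 0], "roll": 0}])

```text
time: 14.38
tool_pos: [0.6463, 0.1336, 0.2103]
tool_rot: [3.141, 0.001, -0.0]
contact_force: [0.2, -0.4, -1.5]
opening: 0.0279
grip_force: 29.8
```

Emit:
step_arm(commands=[{"translation": [0, 0, 2], "roll": 0}, {"translation": [0, 0, 2], "roll": 0}, {"translation": [0, 0, 2], "roll": 0}, {"translation": [0, 0, 0], "roll": 0}, {"translation": [0, 0, 0], "roll": 0}])

```text
time: 14.8
tool_pos: [0.6463, 0.1336, 0.2045]
tool_rot: [3.141, 0.0, -0.0]
contact_force: [-0.8, -0.7, -1.3]
opening: 0.0279
grip_force: 29.8
```

Emit:
step_arm(commands=[{"translation": [0, 0, 1], "roll": 0}, {"translation": [0, 0, 1], "roll": 0}, {"translation": [0, 0, 0], "roll": 0}, {"translation": [0, 0, 0], "roll": 0}])

```text
time: 15.13
tool_pos: [0.6464, 0.1336, 0.2026]
tool_rot: [3.141, 0.0, -0.0]
contact_force: [0.3, 0.2, -2.2]
opening: 0.0276
grip_force: 29.8
```

Emit:
step_arm(commands=[{"translation": [0, 0, 1], "roll": 0}, {"translation": [0, 0, 0], "roll": 0}, {"translation": [0, 0, 0], "roll": 0}])

```text
time: 15.38
tool_pos: [0.6464, 0.1336, 0.2016]
tool_rot: [3.142, 0.0, -0.0]
contact_force: [-0.4, -0.2, -2.2]
opening: 0.0278
grip_force: 29.8
```

Emit:
step_arm(commands=[{"translation": [0, 0, 1], "roll": 0}, {"translation": [0, 0, 0], "roll": 0}, {"translation": [0, 0, 0], "roll": 0}])

```text
time: 15.63
tool_pos: [0.6464, 0.1336, 0.2006]
tool_rot: [3.142, 0.0, -0.0]
contact_force: [-0.8, -0.3, -1.3]
opening: 0.0277
grip_force: 29.8
```

Emit:
step_arm(commands=[{"translation": [0, 0, 1], "roll": 0}, {"translation": [0, 0, 0], "roll": 0}, {"translation": [0, 0, 0], "roll": 0}])

```text
time: 15.88
tool_pos: [0.6464, 0.1336, 0.1996]
tool_rot: [3.141, 0.0, -0.0]
contact_force: [0.2, -0.6, -1.9]
opening: 0.028
grip_force: 29.8
```

Emit:
step_arm(commands=[{"translation": [0, 0, 1], "roll": 0}, {"translation": [0, 0, 0], "roll": 0}, {"translation": [0, 0, 0], "roll": 0}])

```text
time: 16.13
tool_pos: [0.6466, 0.1336, 0.1988]
tool_rot: [3.142, -0.0, -0.0]
contact_force: [1.5, -0.7, -2.6]
opening: 0.0277
grip_force: 29.8
```

Emit:
step_arm(commands=[{"translation": [0, 0, 1], "roll": 0}, {"translation": [0, 0, 0], "roll": 0}, {"translation": [0, 0, 0], "roll": 0}])

```text
time: 16.38
tool_pos: [0.6466, 0.1336, 0.1981]
tool_rot: [3.142, -0.001, -0.0]
contact_force: [-0.1, -0.3, 1.0]
opening: 0.0277
grip_force: 29.8
```

Emit:
step_arm(commands=[{"translation": [0, 0, 0.8], "roll": 0}, {"translation": [0, 0, 0], "roll": 0}, {"translation": [0, 0, 0], "roll": 0}])

```text
time: 16.63
tool_pos: [0.6466, 0.1336, 0.1975]
tool_rot: [3.142, -0.001, -0.0]
contact_force: [-1.0, 0.5, 3.6]
opening: 0.0278
grip_force: 29.8
```

Emit:
step_arm(commands=[{"translation": [0, 0, 0.6], "roll": 0}, {"translation": [0, 0, 0], "roll": 0}, {"translation": [0, 0, 0], "roll": 0}])

```text
time: 16.88
tool_pos: [0.6466, 0.1337, 0.1969]
tool_rot: [3.142, -0.001, -0.0]
contact_force: [-0.8, -0.4, 5.0]
opening: 0.0278
grip_force: 29.8
```

Emit:
step_arm(commands=[{"translation": [0, 0, 0.7], "roll": 0}, {"translation": [0, 0, 0], "roll": 0}, {"translation": [0, 0, 0], "roll": 0}, {"translation": [0, 0, 0], "roll": 0}, {"translation": [0, 0, 0], "roll": 0}])

```text
time: 17.3
tool_pos: [0.6466, 0.1337, 0.1965]
tool_rot: [3.142, -0.001, -0.0]
contact_force: [-0.8, 0.2, 7.5]
opening: 0.0279
grip_force: 29.8
```

Emit:
step_arm(commands=[{"translation": [0, 0, 0], "roll": 0}])

```text
time: 17.38
tool_pos: [0.6466, 0.1336, 0.1965]
tool_rot: [-3.142, -0.001, -0.0]
contact_force: [-1.5, -0.8, 6.4]
opening: 0.0278
grip_force: 29.8
```

Emit:
step_arm(commands=[{"translation": [0, 0, -0.8], "roll": 0}, {"translation": [0, 0, -0.8], "roll": 0}, {"translation": [0, 0, 0], "roll": 0}, {"translation": [0, 0, 0], "roll": 0}], grip_force=10)

```text
time: 17.72
tool_pos: [0.6465, 0.1336, 0.1972]
tool_rot: [3.141, -0.0, -0.0]
contact_force: [-0.7, 0.4, 3.7]
opening: 0.0279
grip_force: 10.0
```

Emit:
step_arm(commands=[{"translation": [0, 0, 0], "roll": 0}, {"translation": [0, 0, 0], "roll": 0}, {"translation": [0, 0, 0], "roll": 0}, {"translation": [0, 0, 0], "roll": 0}, {"translation": [0, 0, 0], "roll": 0}], fingers=0.65)

```text
time: 18.13
tool_pos: [0.6464, 0.1337, 0.1969]
tool_rot: [3.141, 0.0, -0.0]
contact_force: [-0.1, 0.3, -0.6]
opening: 0.0566
grip_force: 0.0
```

Emit:
step_arm(commands=[{"translation": [0, 0, -5], "roll": 0}, {"translation": [0, 0, -15], "roll": 0}, {"translation": [0, 0, -25], "roll": 0}, {"translation": [0, 0, -30], "roll": 0}, {"translation": [0, 0, -30], "roll": 0}, {"translation": [-20, 10, -20], "roll": 0}, {"translation": [-30, 15, 0], "roll": 0}, {"translation": [-30, 15, 0], "roll": 0}, {"translation": [0, 0, 0], "roll": 0}, {"translation": [0, 0, 0], "roll": 0}, {"translation": [0, 0, 0], "roll": 0}, {"translation": [0, 0, 0], "roll": 0}])

```text
time: 19.13
tool_pos: [0.5675, 0.094, 0.3224]
tool_rot: [-3.142, -0.001, -0.0]
contact_force: [0.0, 0.4, 0.9]
opening: 0.0596
grip_force: 0.0
```

```bash
python3 - <<'E'
from h import *
s=observe();print(s["tool_pos"],s["opening"],s["time"],s["contact_force"])
a=read_camera("scene")[:,:,::-1];w=read_camera("wrist")[:,:,::-1]
A=cv2.resize(a[119:229,294:414],(480,440),interpolation=cv2.INTER_CUBIC)
W=cv2.resize(w[0:240,100:420],(320,240))
o=np.zeros((440,800,3),np.uint8);o[:,:480]=A;o[:240,480:]=W;cv2.imwrite('pics/c7.png',o)
E
```

```text
[0.56751581 0.09397201 0.32244503] 0.05956307344757385 19.1333 [0.02344994 0.38356408 0.91885597]
```

View pics/c7.png

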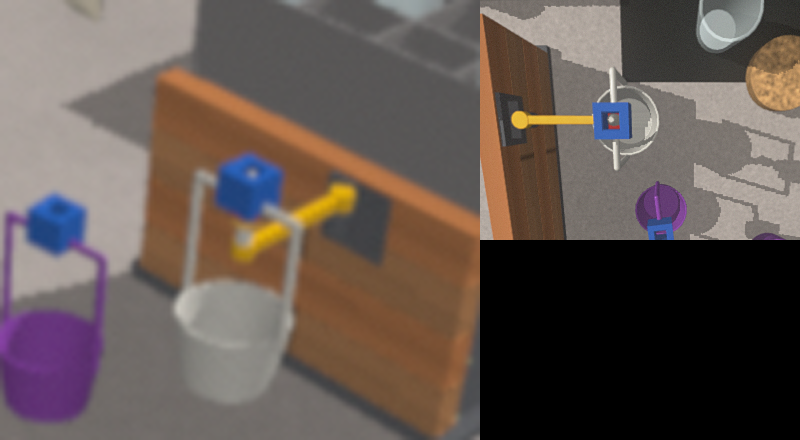

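The steel bucket hangs upright on the pin: the sleeve is at (250,185) with the pin inside the bore, and the hook is square to the board.

```bash
python3 -c "from cell import hand_in; print(hand_in())"
```

```text
the job is handed in; nothing more can be done
None
```

I swung the hook fully out, pressed the steel cork bucket onto the red spring seat with about 9–10 N, and released it; it hangs upright on the pin, and I handed the job in at about 19 s, though `hand_in()` gave no verdict.

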